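# Lay out the tailpiece and hold the sprung tweezers set to the mark

## Task

Get the violin fittings tray ready: lay the loose black tailpiece flat and lengthwise in the empty long compartment of the tray and let go of it. Then pick up the big sprung tweezers by their green grips, keep them lying level, and squeeze until the black pointer stands on the red mark; finish while still holding them steady at that gap, with their tips over the peg in the short compartment and roughly 5 to 15 cm above the bench, touching nothing else. Leave the peg in the tray and the other things on the bench as they are.

Things in the scene. Friction and masses are not known exactly. Their poses are not given: they have to be found in the camera images.
- tray: Pale wooden tray, fixed, 82 (x) x 186 (y) mm, origin under its centre. Floor 5 mm thick, wall tops 16 mm above the bench. Long compartment (inside 56 in x, 126 in y) at its +y end, short one with the peg (72 x 45) at its -y end. The long compartment's two side walls (13 thick) have finger cut-outs down to the floor, 66 mm long, at mid-length.
- long_slot (a point): Centre of the long compartment, on its floor (5 mm above the bench); axes as the tray's, the compartment runs along y.
- peg_slot (a point): Centre of the short peg compartment, on its floor; axes as the tray's. The black ebony peg lies in it along the tray's x.
- tailpiece: Black ebony violin tailpiece, a tapered flat bar 41 (x) x 111 (y, its length) x 9 mm (z, lying flat), 25 g; origin at the centre of its underside. Either end may lie towards the peg.
- peg: Black ebony tuning peg, 62 mm long, 22 mm over the thumb-piece, 12 mm high; origin at the centre of its underside, length along its y. Lies in the short compartment and stays there.
- tweezers: Sprung tweezers, 145 mm, 95 g, arms on edge, closing level. Origin at underside between the green grips; x to the tips (50 mm ahead), heel 85 behind. Grips 36 long (x -18..18), 22 high; fixed grip's outer face y=+16, moving one's about -33 when relaxed (slanted 0.2 rad), -16 and parallel with the joint at 0.2. White scale strip on the fixed arm at x=34, 16 high, y +16..-56.
- pointer_arm (a joint): Moving arm about the heel, rad: 0 relaxed (tip gap 47 mm), grows when squeezed, stop 0.33; at 0.2 the tip gap is 20 mm. Springs back: at the grips 3.5 N to start, 8 to 11 N at the marks. The pointer is centred on the red mark at 0.2 + (mark - 0.007)/0.119, mark = value of joint mark (m). 1 mm less width over the grips is 0.012 rad more.
- mark (a joint): Place of the red mark along the scale, m, 0 to 0.014, clamped, stays where it is; 0 is the widest gap, its centre then 19.5 mm to -y of the tweezers' midline; grows towards the fixed arm (narrower gap; tip gap 28 to 12 mm).
- mark_line (a point): Centre of the red mark, a red slip 11 (along the tweezers) x 6 mm (along the scale) on the white scale strip; its y axis runs along the scale.
- pointer (a point): Black needle, 1.8 mm wide, on the moving arm over the scale strip, 34 mm ahead of the origin when on the mark, 18 mm above the underside.
- tips (a point): Point midway between the two tips (with the joint at 0.2), 50 mm ahead of the tweezers' origin and 5 mm above their underside.
- rosin: Round rosin cake in a green holder, 45 mm wide, 16 mm high; bystander. Origin under its centre.
- sander: Cork-brown sanding block, 46 x 90 x 27 mm; bystander. Origin under its centre.
- bridge: Maple bridge blank lying flat, 33 x 41 x 8 mm; bystander. Origin under its centre.
- plane: Small brass finger plane, 29 x 60 x 31 mm; bystander. Origin under its centre.
Things that resemble listed ones, but are neither listed nor needed, are in the scene too. There is more than one size of the tailpiece; the one meant has the size given above.

How it is judged:
By the outcome, as a careful person would: the job done as asked, in the order asked, and still so for the second after the job is handed in, while the arm keeps its last pose, push and grip.
It also fails if it takes over 45 s, if anything falls off the work surface, if the arm or the gripper's body presses on something with over 40 N, if the wrist force passes 120 N, or if a joint passes its speed limit or range.

## Robot

A 7-joint arm with a two-finger parallel gripper is mounted at the origin on a cart in front of the work surface, level with it; the furniture and walls round the work are solid. World frame = base frame: x ahead of the robot, y to its left, z up, the work surface at z = 0. Lengths are in m, angles in rad, forces in N, time in s.
With the tool pointing down it reaches from about 0.4 to 0.85 m from the base axis. Payload 10.4 kg.
Tool frame: the origin (TCP) lies at the very end of the fingers, on their centre line; the grasp point (between the pads) lies ctrl.pinch_z behind it (ctrl.pinch_z is the distance from the TCP to the grasp point, in m); x points along the fingers, y is the direction in which the jaws open and shut, and the axes are right-handed (so a half turn about x gives the same grasp; the last joint's range is limited). The gripper opens to 85 mm and grips with 20 to 120 N. Pads are 22 mm wide; open, the fingers measure 114 mm over their backs; the gripper's body (76 mm by 85 mm) begins 54 mm behind the grasp point. The pads swing forward as they close: fully open they stand 13 mm farther back than shut.
Start: joints at [-1.34, 0.332, -0.065, 1.46, 0.022, 1.35, -0.088], TCP at [0.157, 0.605, 0.211] pointing down, gripper open.
Joint ranges: [-2.6, 2.6], [-0.5, 2.12], [-1.47, 1.34], [0.16, 2.42], [-1.27, 4.41], [0.06, 2.06], [-2.6, 2.6]. Speed limits (rad/s): [2.22, 2.22, 2.79, 2.79, 3.14, 3.14, 3.14].

## Interface

Orientations are given as a rotation vector (axis times angle).
In Python, from cell import ctrl gives the robot as it stands.
- The arm moves only by the tool carry_out, never from a script. Its argument "steps" is a list that holds one entry, the list of rows, each a list of 7 numbers: the turn, a rotation vector about the tool's x, y, z in degrees, then the shift along the tool's x, y, z in mm, then the gripper's target within -1 to 1 (shut at 1, half-way at 0, fully open at -1). In form: [[[rx, ry, rz, x, y, z, fingers], ...]]. A call has 1 to 10 rows; each row shifts and turns the commanded pose from where the row before left it, along the tool's axes as they then stand; what a row does not reach is not made up. A row lasts 1/10 s, in which the tool goes at most 50 mm and 8.59 degrees, less where a joint would pass 70% of its speed; a pose out of reach is approached as far as the arm can. A call is refused whole if a number of a shift passes 50 or a number of a turn 8.59, either way. A call with a gripper value outside its range is refused whole. The fingers move at their own pace and stop on an object; the grip force is fixed at half the most. Time passes only in rows, so rows that do not move let the fingers close. It gives the time, the measured TCP pose, the force and the opening at its end, in the units of the state.
- ctrl.sense(): the state, without advancing time (a new reading comes with each control period).
- ctrl.read_camera(name): name is "side" or "top"; returns a dict with "img" (384x512x3 uint8, red, green, blue), "depth" (384x512 float32, m along the optical axis (not along the pixel's ray), 0 where there is no reading), "camera_matrix" (3x3 intrinsics, pixels), "camera_from_world" (4x4, takes a point from world to camera coordinates). Camera axes: x right, y down, z forward; pixel columns grow to the right and rows downward; lengths in m; the calibration is good to about 2 mm. A picture is of the moment at which its call begins.
- ctrl.sign_off(): hands the job in, once; it reports no verdict.
The state is a dict: "clock": time; "qpos": joint angles; "dq": joint speeds; "joint_efforts": joint torques, N m; "ee_pos": TCP position; "tcp_rot": TCP orientation; "force": force on the tool from outside, world axes, zero at the start; "ft_torque": the same for the moment, N m; "gripper_width": finger opening in m.
Only numpy, scipy, OpenCV 4.12 (cv2) and the standard library are available. Lean on these libraries where they do the work, as an engineer would, in place of code of your own. Each camera call takes 0.05 s, during which the arm holds its last target. There are 200 camera calls.

## Working session

There is one attempt and no reset: what is moved stays moved. The work goes in short steps, Python scripts to look and compute and a tool call to move; the robot and the scene stay as the last step left them, time stands still between calls to the robot, and variables do not carry over. Pictures are saved under pics/ and viewed, about 8 in all and at most 12, crops included, and the job is handed in when it is done.

Besides the shell and the picture viewer there is one more tool, called after "Emit:" as name(argument=value, ...), one argument or row to a line, values as JSON. carry_out: Moves the arm, as the interface text tells. Its arguments: {"type":"object","properties":{"steps":{"type":"array"}},"required":["steps"]}

```bash
ls; mkdir -p pics; cat > h.py <<'E'
import numpy as np, cv2
from cell import ctrl
def snap(n,save=None):
    r=ctrl.read_camera(n)
    if save: cv2.imwrite(save,cv2.cvtColor(r['img'],cv2.COLOR_RGB2BGR))
    return r
def ray(r,uv,z):
    "pixels -> world on plane height z"
    uv=np.atleast_2d(np.float64(uv)); K=r['camera_matrix'];T=r['camera_from_world']
    d=np.c_[uv,np.ones(len(uv))]@np.linalg.inv(K).T@T[:3,:3]
    c=-T[:3,:3].T@T[:3,3]
    return c+d*((z-c[2])/d[:,2])[:,None]
def proj(r,p):
    p=np.atleast_2d(p); T=r['camera_from_world']; q=(p@T[:3,:3].T+T[:3,3])@r['camera_matrix'].T
    return q[:,:2]/q[:,2:]
E
python3 - <<'E'
from h import *
for n in('top','side'):
    r=snap(n,f'pics/{n}0.png'); np.savez(f'{n}0.npz',**r)
    T=r['camera_from_world'];print(n,-T[:3,:3].T@T[:3,3],T[2,:3],r['camera_matrix'][0,0])
s=ctrl.sense();print(s,ctrl.pinch_z)
E
```

```text
pics
top [0.47496397 0.01278228 1.31327002] [ 0.08849398  0.01042627 -0.99602214] 470.9984662804317
side [ 0.58033275 -0.87005138  0.47466497] [-0.00524919  0.89946525 -0.43696077] 391.6821569785378
{'clock': 0.1, 'qpos': array([-1.33960417,  0.33276423, -0.06466939,  1.46085318,  0.02157783,
        1.34992783, -0.08849113]), 'dq': array([-5.27969988e-04, -9.42566988e-05, -4.89676019e-04, -2.98087726e-03,
        5.62091282e-04, -1.24313540e-03,  7.23318818e-04]), 'joint_efforts': array([ 1.19296408e-03, -6.26744127e+01,  4.88381472e-02, -3.92430317e+01,
        1.62239157e-02,  6.90270856e-03, -4.20205072e-05]), 'ee_pos': array([0.15684559, 0.60461937, 0.21062517]), 'tcp_rot': array([ 0.1982523 ,  1.56171032, -0.20022544]), 'force': array([ 0.54977547,  0.30690511, -0.62686782]), 'ft_torque': array([0.01000063, 0.0305653 , 0.00137432]), 'gripper_width': 0.0852560195568279} 0.0187
```

View pics/top0.png

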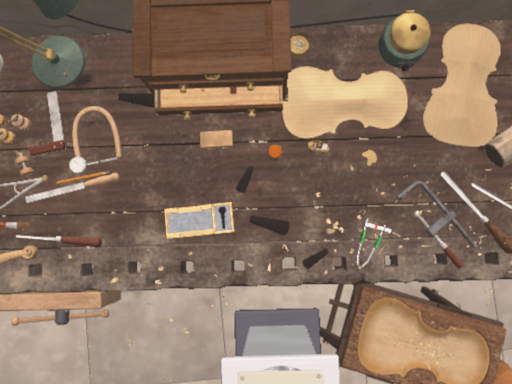

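View pics/side0.png

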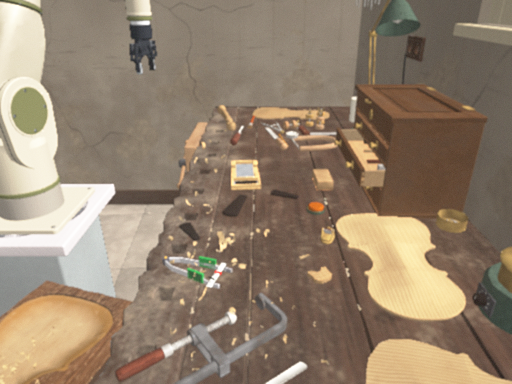

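The top view shows the tray around (200,220) with the peg at its right end (222,215). Dark tapered bars lie at (270,225), (245,180) and (316,258). The tweezers are at (372,240) with their scale strip at the top. Next I'll measure these.

```bash
python3 - <<'E'
from h import *
r=dict(np.load('top0.npz')); im=r['img']; hsv=cv2.cvtColor(im,cv2.COLOR_RGB2HSV)
print('tcp px',proj(r,ctrl.sense()['ee_pos']), 'origin',proj(r,[0,0,0]))
def comps(mask,z,lo,name):
    n,l,st,c=cv2.connectedComponentsWithStats(mask.astype(np.uint8))
    for i in range(1,n):
        if st[i,4]<lo: continue
        ys,xs=np.where(l==i); w=ray(r,np.c_[xs,ys],z)[:,:2].astype(np.float32)
        (cx,cy),sz,a=cv2.minAreaRect(w); b=cv2.boxPoints(((cx,cy),sz,a))
        m=w.mean(0);ev,V=np.linalg.eigh(np.cov((w-m).T))
        print(name,c[i].round(1),'n',st[i,4],'ctr',np.round([cx,cy],4),'mean',m.round(4),'sz',np.round(np.array(sz)*1e3+2,1),'axis',V[:,1].round(3))
roi=np.zeros(im.shape[:2],bool); roi[160:275,150:420]=1
H,S,V=[hsv[...,i].astype(int) for i in range(3)]
comps(roi&(V<42),0.009,60,'dark')
comps(roi&(H>45)&(H<85)&(S>110)&(V>60),0.022,5,'green')
comps(roi&((H<8)|(H>172))&(S>140)&(V>120),0.016,3,'red')
comps(roi&(S<40)&(V>190),0.016,5,'white')
comps(roi&(((S<70)&(V>90))|((H>12)&(H<28)&(V>140)))&(np.arange(512)[None]<240),0.016,300,'tray')
big=cv2.resize(cv2.cvtColor(im[165:275,155:255],cv2.COLOR_RGB2BGR),None,fx=4,fy=4,interpolation=cv2.INTER_CUBIC)
b2=cv2.resize(cv2.cvtColor(im[165:275,255:405],cv2.COLOR_RGB2BGR),None,fx=4,fy=4,interpolation=cv2.INTER_CUBIC)
cv2.imwrite('pics/crop1.png',np.hstack([big,b2])[:, :]) if 0 else cv2.imwrite('pics/crop1.png',cv2.resize(np.hstack([big,b2]),(800,352)))
E
```

```text
tcp px [[ 16.30835082 384.88972637]] origin [[281.09686991 414.84474295]]
green [362.4 236.1] n 23 ctr [ 0.4722 -0.2365] mean [ 0.472  -0.2363] sz [ 7.2 30.5] axis [-0.962  0.275]
green [377.6 241.7] n 22 ctr [ 0.4553 -0.2767] mean [ 0.4555 -0.2767] sz [ 6.8 31.3] axis [-0.87   0.492]
red [375.8 226. ] n 5 ctr [ 0.4982 -0.2754] mean [ 0.4984 -0.2753] sz [ 4.  13.3] axis [-0.968  0.251]
white [416.8 212.9] n 10 ctr [ 0.5307 -0.3898] mean [ 0.531  -0.3892] sz [ 7.5 12.9] axis [-0.958 -0.286]
white [368.5 224.6] n 48 ctr [ 0.4996 -0.2531] mean [ 0.5028 -0.2555] sz [29.1 28.5] axis [0.182 0.983]
white [383.8 228.6] n 54 ctr [ 0.4927 -0.2973] mean [ 0.4907 -0.2967] sz [39.6 17.1] axis [0.309 0.951]
white [357.4 258.9] n 15 ctr [ 0.4102 -0.2211] mean [ 0.4104 -0.2209] sz [ 4.7 23.7] axis [-0.999  0.053]
white [364.3 263.4] n 7 ctr [ 0.3988 -0.2396] mean [ 0.3977 -0.239 ] sz [ 3.9 19.4] axis [-0.611  0.792]
tray [193.7 240.3] n 4570 ctr [0.4803 0.2234] mean [0.4741 0.2254] sz [247.5 199.2] axis [-0.243  0.97 ]
```

View pics/crop1.png

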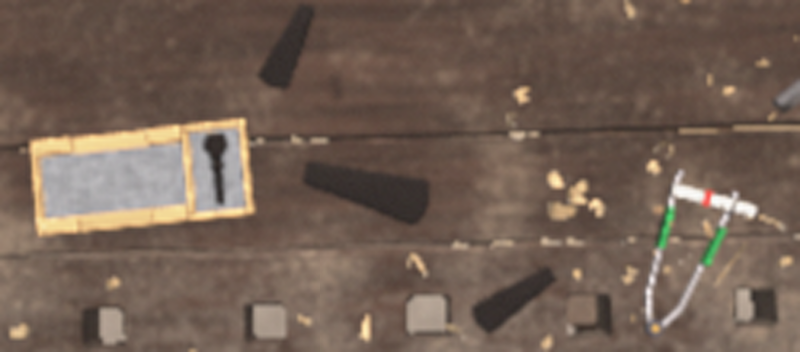

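The crop shows the tray with its grey floor and the peg on the right. The big bar at crop (367,190), about 108 mm long, is the right tailpiece; the other two are short decoys. The tweezers are on the right with their tips pointing up, and the red mark is at crop (708,198).

```bash
python3 - <<'E'
from h import *
r=dict(np.load('top0.npz')); im=r['img']; hsv=cv2.cvtColor(im,cv2.COLOR_RGB2HSV)
H,S,V=[hsv[...,i].astype(int) for i in range(3)]
def rect(mask,box,z,name,k=0):
    x0,x1,y0,y1=box; m=np.zeros(V.shape,np.uint8); m[y0:y1,x0:x1]=mask[y0:y1,x0:x1]
    n,l,st,c=cv2.connectedComponentsWithStats(m); i=1+np.argmax(st[1:,4])
    cn=max(cv2.findContours((l==i).astype(np.uint8),0,2)[0],key=cv2.contourArea)
    w=ray(r,cn[:,0],z)[:,:2].astype(np.float32); (c0,sz,a)=cv2.minAreaRect(w)
    b=cv2.boxPoints((c0,sz,a)); e=[b[1]-b[0],b[2]-b[1]]; L=max(e,key=np.linalg.norm)
    print(name,c[i].round(1),st[i,4],'ctr',np.round(c0,4),'sz',(np.array(sz)*1e3+2.7).round(1),'long axis deg',np.degrees(np.arctan2(L[1],L[0])).round(1))
    return l==i
print('tail V',V[220:230,262:285].mean(), 'wood V',V[205:212,262:285].mean())
for t in(50,58):
    m=rect(V<t,(246,293,208,238),.009,'tail'); ys,xs=np.where(m)
    w=ray(r,np.c_[xs,ys],.009)[:,:2]; c=w.mean(0); e,U=np.linalg.eigh(np.cov((w-c).T)); a=U[:,1]; t_=(w-c)@a; p=(w-c)@[-a[1],a[0]]
    print(c,a,np.degrees(np.arctan2(a[1],a[0])),[(round(q,2),np.ptp(p[abs(t_-q)<.006]).round(4)) for q in(-.04,-.02,0,.02,.04)])
wood=(H>10)&(H<30)&(S>50)&(V>130)
m=rect(wood,(155,245,195,245),.016,'tray')
rect((S<50)&(V>90),(165,216,200,240),.005,'floor long')
rect(V<58,(214,232,203,232),.012,'peg')
r2=dict(np.load('side0.npz')); d=r2['depth']
print(r['depth'][225,270],r['depth'][220,195])
E
```

```text
tail V 58.53913043478261 wood V 89.98136645962732
tail [274. 230.] 1 ctr [0.4958 0.0039] sz [2.7 2.7] long axis deg 0.0<stdin>:15: RuntimeWarning: Degrees of freedom <= 0 for slice
  c *= np.true_divide(1, fact)
  c *= np.true_divide(1, fact)
Traceback (most recent call last):
ValueError: zero-size array to reduction operation maximum which has no identity
```

```bash
cat > meas.py <<'E'
from h import *
def rect(r,mask,box,z,name):
    x0,x1,y0,y1=box; m=np.zeros(mask.shape,np.uint8); m[y0:y1,x0:x1]=mask[y0:y1,x0:x1]
    n,l,st,c=cv2.connectedComponentsWithStats(m); i=1+np.argmax(st[1:,4])
    ys,xs=np.where(l==i); w=ray(r,np.c_[xs,ys],z)[:,:2].astype(np.float32)
    c0,sz,a=cv2.minAreaRect(w); b=cv2.boxPoints((c0,sz,a)); L=max([b[1]-b[0],b[2]-b[1]],key=np.linalg.norm)
    q=w.mean(0); e,U=np.linalg.eigh(np.cov((w-q).T)); A=U[:,1]; t=(w-q)@A; p=(w-q)@[-A[1],A[0]]
    prof=[(f,round(1e3*np.ptp(p[abs(t-f)<.004])+2.7,1)) for f in np.arange(-.05,.051,.02).round(2) if (abs(t-f)<.004).any()]
    print(name,c[i].round(1),st[i,4],'ctr',np.round(c0,4),'sz',(np.array(sz)*1e3+2.7).round(1),'rect deg',np.degrees(np.arctan2(L[1],L[0])).round(1),'pca',q.round(4),np.degrees(np.arctan2(A[1],A[0])).round(1),prof)
E
python3 - <<'E'
from meas import *
r=dict(np.load('top0.npz')); hsv=cv2.cvtColor(r['img'],cv2.COLOR_RGB2HSV)
H,S,V=[hsv[...,i].astype(int) for i in range(3)]
for t in(66,72): rect(r,V<t,(246,293,208,238),.009,'tail')
rect(r,(H>8)&(H<30)&(S>60)&(V>140),(155,245,195,245),.016,'tray')
rect(r,(S<60)&(V>90),(165,217,200,240),.005,'floor')
rect(r,V<66,(214,232,203,232),.012,'peg')
E
```

```text
tail [271.2 224.2] 399 ctr [0.5097 0.0178] sz [109.9  39.8] rect deg 79.3 pca [0.5121 0.0113] 73.5 [(np.float64(-0.05), np.float64(16.7)), (np.float64(-0.03), np.float64(38.2)), (np.float64(-0.01), np.float64(34.2)), (np.float64(0.01), np.float64(28.9)), (np.float64(0.03), np.float64(24.2)), (np.float64(0.05), np.float64(22.1))]
tail [271.  224.1] 420 ctr [0.5101 0.018 ] sz [111.3  40.8] rect deg 78.8 pca [0.5123 0.0116] 73.2 [(np.float64(-0.05), np.float64(16.7)), (np.float64(-0.03), np.float64(39.5)), (np.float64(-0.01), np.float64(34.2)), (np.float64(0.01), np.float64(29.6)), (np.float64(0.03), np.float64(26.9)), (np.float64(0.05), np.float64(23.6))]
tray [193.5 221.7] 949 ctr [0.5239 0.2258] sz [ 97.5 223.3] rect deg -85.4 pca [0.5251 0.2252] 100.7 [(np.float64(-0.05), np.float64(85.7)), (np.float64(-0.03), np.float64(85.7)), (np.float64(-0.01), np.float64(85.7)), (np.float64(0.01), np.float64(86.1)), (np.float64(0.03), np.float64(85.8)), (np.float64(0.05), np.float64(85.8))]
floor [190. 221.] 850 ctr [0.5278 0.2366] sz [ 56.7 126.2] rect deg -86.0 pca [0.5275 0.2366] 94.1 [(np.float64(-0.05), np.float64(53.7)), (np.float64(-0.03), np.float64(53.4)), (np.float64(-0.01), np.float64(53.4)), (np.float64(0.01), np.float64(55.0)), (np.float64(0.03), np.float64(53.4)), (np.float64(0.05), np.float64(55.9))]
peg [222.2 214. ] 46 ctr [0.5345 0.148 ] sz [16.6 55.3] rect deg -1.2 pca [0.5442 0.1457] -176.5 [(np.float64(-0.01), np.float64(16.7)), (np.float64(0.01), np.float64(5.7)), (np.float64(0.03), np.float64(3.2))]
```

The tailpiece measures 111 × 41 mm and the floor 126 × 57 mm, so both sizes match. I'll write a small helper that converts a target into tool-frame shifts and turns.

```bash
cat > go.py <<'E'
import sys; from h import *
from scipy.spatial.transform import Rotation as R
def goal(x,y,z,yaw):
    "yaw = world angle (deg) of tool y; tool x down. prints what is left to do, in tool axes"
    s=ctrl.sense(); A=R.from_rotvec(s['tcp_rot']); a=np.radians(yaw)
    ty=np.array([np.cos(a),np.sin(a),0]); tx=np.array([0,0,-1.]); B=R.from_matrix(np.c_[tx,ty,np.cross(tx,ty)])
    M=A.as_matrix(); print('t',round(s['clock'],2),'tcp',s['ee_pos'].round(4),'toolx',M[:,0].round(3),'tooly',M[:,1].round(3),'yaw',np.degrees(np.arctan2(M[1,1],M[0,1])).round(2),'q',s['qpos'].round(2),'F',s['force'].round(1),'w',round(s['gripper_width'],4))
    print('turn deg (tool)',np.degrees((A.inv()*B).as_rotvec()).round(2),'shift now-tool',(1e3*A.inv().apply(np.array([x,y,z])-s['ee_pos'])).round(1),'shift goal-tool',(1e3*B.inv().apply(np.array([x,y,z])-s['ee_pos'])).round(1))
if __name__=='__main__': goal(*map(float,sys.argv[1:5]))
E
python3 go.py .5137 .0166 .10 163.4; python3 go.py .5137 .0166 .10 -16.6
```

```text
t 0.1 tcp [0.1568 0.6046 0.2106] toolx [-0.    -0.001 -1.   ] tooly [ 0.251  0.968 -0.001] yaw 75.46 q [-1.34  0.33 -0.06  1.46  0.02  1.35 -0.09] F [ 0.5  0.3 -0.6] w 0.0853
turn deg (tool) [-8.794e+01 -5.000e-02  6.000e-02] shift now-tool [ 111.3 -479.4  493.1] shift goal-tool [ 110.6 -510.  -461.6]
t 0.1 tcp [0.1568 0.6046 0.2106] toolx [-0.    -0.001 -1.   ] tooly [ 0.251  0.968 -0.001] yaw 75.46 q [-1.34  0.33 -0.06  1.46  0.02  1.35 -0.09] F [ 0.5  0.3 -0.6] w 0.0853
turn deg (tool) [9.206e+01 6.000e-02 5.000e-02] shift now-tool [ 111.3 -479.4  493.1] shift goal-tool [110.6 510.  461.6]
```

Emit:
carry_out(
  steps=[
    [[0, 0, 0, 0, -34, 35, -1], [0, 0, 0, 0, -34, 35, -1], [0, 0, 0, 0, -34, 35, -1], [0, 0, 0, 0, -34, 35, -1], [0, 0, 0, 0, -34, 35, -1], [0, 0, 0, 0, -34, 35, -1], [0, 0, 0, 0, -34, 35, -1], [0, 0, 0, 0, -34, 35, -1], [0, 0, 0, 0, -34, 35, -1], [0, 0, 0, 0, -34, 35, -1]],
  ],
)

```text
clock: 1.1
ee_pos: [0.4108, 0.186, 0.2112]
tcp_rot: [0.199, 1.562, -0.199]
force: [0.6, 0.7, 1.4]
gripper_width: 0.0856
```

Emit:
carry_out(
  steps=[
    [[0, 0, 0, 0, -34, 35, -1], [0, 0, 0, 0, -34, 35, -1], [0, 0, 0, 0, -34, 35, -1], [0, 0, 0, 0, -34, 35, -1], [8.4, 0, 0, 10, 0, 0, -1], [8.4, 0, 0, 10, 0, 0, -1], [8.4, 0, 0, 10, 0, 0, -1], [8.4, 0, 0, 10, 0, 0, -1], [8.4, 0, 0, 10, 0, 0, -1], [8.4, 0, 0, 10, 0, 0, -1]],
  ],
)

```text
clock: 2.1
ee_pos: [0.5114, 0.0212, 0.1506]
tcp_rot: [0.886, 1.383, -0.886]
force: [0.6, 0.3, -1.2]
gripper_width: 0.0852
```

Emit:
carry_out(
  steps=[
    [[8.4, 0, 0, 10, 0, 0, -1], [8.4, 0, 0, 10, 0, 0, -1], [8.4, 0, 0, 10, 0, 0, -1], [8.4, 0, 0, 10, 0, 0, -1], [8.0, 0, 0, 0, 0, 0, -1], [0, 0, 0, 0, 0, 0, -1]],
  ],
)

```text
clock: 2.7
ee_pos: [0.5113, 0.0212, 0.1108]
tcp_rot: [1.419, 1.058, -1.421]
force: [0.5, -0.2, -0.1]
gripper_width: 0.0855
```

```bash
python3 go.py .5137 .0166 .05 -16.6
```

```text
t 2.7 tcp [0.5113 0.0212 0.1108] toolx [-0.001 -0.    -1.   ] tooly [ 0.958 -0.287 -0.001] yaw -16.66 q [-0.73  0.19  0.67  1.91 -0.13  1.09 -0.3 ] F [ 0.5 -0.2 -0.1] w 0.0855
turn deg (tool) [-0.06  0.04  0.05] shift now-tool [60.8  3.7  3.7] shift goal-tool [60.8  3.6  3.7]
```

Emit:
carry_out(
  steps=[
    [[0, 0, 0, 30, 1.8, 1.9, -1], [0, 0, 0, 30, 1.8, 1.8, -1], [0, 0, 0, 25, 0, 0, -1], [0, 0, 0, 15, 0, 0, -1], [0, 0, 0, 7.5, 0, 0, -1], [0, 0, 0, 0, 0, 0, -1]],
  ],
)

```text
clock: 3.3
ee_pos: [0.514, 0.0166, 0.0035]
tcp_rot: [1.417, 1.06, -1.418]
force: [-0.1, 0.6, 0.4]
gripper_width: 0.0852
```

Emit:
carry_out(
  steps=[
    [[0, 0, 0, 0, 0, 0, 0], [0, 0, 0, 0, 0, 0, 1], [0, 0, 0, 0, 0, 0, 1], [0, 0, 0, 0, 0, 0, 1], [0, 0, 0, 0, 0, 0, 1], [0, 0, 0, 0, 0, 0, 1]],
  ],
)

```text
clock: 3.9
ee_pos: [0.5141, 0.0167, 0.0039]
tcp_rot: [1.419, 1.059, -1.418]
force: [-0.5, -0.7, 0.7]
gripper_width: -0.0
```

```bash
python3 - <<'E'
from h import *
r=snap('top');np.savez('top1.npz',**r)
r2=snap('side')
a=cv2.resize(r['img'][180:275,200:330],(520,380),interpolation=2)
print(proj(r2,[.514,.0166,.005]),proj(r,[.514,.0166,.005]))
u,v=proj(r2,[.514,.0166,.005])[0].astype(int)
b=cv2.resize(r2['img'][v-60:v+35,u-35:u+35],(280,380),interpolation=2)
cv2.imwrite('pics/m1.png',cv2.cvtColor(np.hstack([a,b]),cv2.COLOR_RGB2BGR))
E
```

```text
[[236.03514308 204.64466209]] [[269.2110771  223.56568678]]
```

View pics/m1.png

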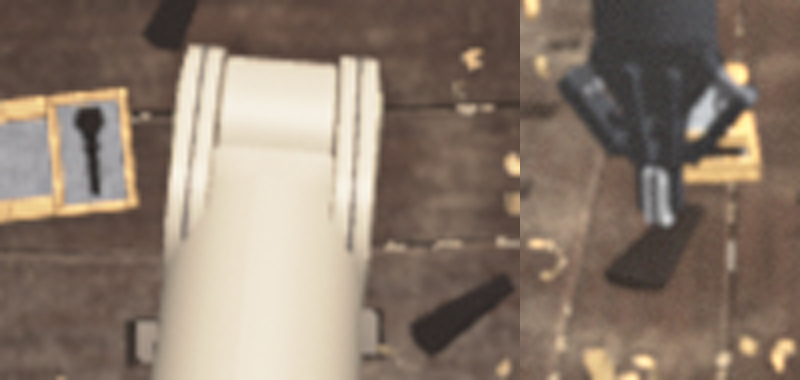

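The side crop shows the jaws shut, with the tailpiece in front of them and lower down. I'll check whether it moved.

```bash
python3 - <<'E'
from meas import *
r0=dict(np.load('side0.npz')); r1=snap('side')
for n,r in(('before',r0),('after',r1)):
    V=r['img'].max(2).astype(int)
    for t in (50,60):rect(r,V<t,(215,252,204,226),.009,n)
    if n=='after': print(V[206:224:3,220:250:3])
E
```

```text
Traceback (most recent call last):
  File "meas.py", line 4, in rect
    n,l,st,c=cv2.connectedComponentsWithStats(m); i=1+np.argmax(st[1:,4])
                                                      ~~~~~~~~~^^^^^^^^^^
ValueError: attempt to get argmax of an empty sequence
```

```bash
python3 - <<'E'
from meas import *
r0=dict(np.load('side0.npz')); r1=snap('side')
for n,r in(('before',r0),('after',r1)):
    V=r['img'].max(2).astype(int)
    for t in (72,82):rect(r,V<t,(215,252,207 if n=='after' else 190,222),.009,n)
    print(V[200:222:3,222:250:3])
E
```

```text
before [228.3 212.2] 49 ctr [ 0.4961 -0.0262] sz [29.3 52.1] rect deg -64.0 pca [ 0.498  -0.0303] 107.7 [(np.float64(-0.01), np.float64(23.5)), (np.float64(0.01), np.float64(21.6)), (np.float64(0.03), np.float64(6.3))]
before [234.1 206.7] 247 ctr [0.5171 0.0061] sz [115.7  41.1] rect deg 68.5 pca [ 0.5104 -0.0011] 74.4 [(np.float64(-0.05), np.float64(16.0)), (np.float64(-0.03), np.float64(39.2)), (np.float64(-0.01), np.float64(37.3)), (np.float64(0.01), np.float64(31.4)), (np.float64(0.03), np.float64(29.4)), (np.float64(0.05), np.float64(22.2))]
[[131 129 127 124  83  73  75  81 107 114]
 [126 127 119  80  73  75  78  91 103 111]
 [117 116  73  70  73  74  75 108 104 106]
 [114  77  70  71  73  77  90 109 105 107]
 [ 80  67  71  72  76  78 108 110 103 104]
 [108  82  64  66  63  87 110 116 103 109]
 [117 115 121 111 109 124 115 115 110 113]
 [115 122 120 120 116 118 119 121 115 117]]
after [230.6 211.1] 106 ctr [ 0.5026 -0.0239] sz [43.5 39.1] rect deg 89.9 pca [ 0.5031 -0.0245] 80.1 [(np.float64(-0.01), np.float64(36.4)), (np.float64(0.01), np.float64(33.4))]
after [231.2 211.1] 138 ctr [ 0.5031 -0.0238] sz [52.1 40.4] rect deg 76.7 pca [ 0.5046 -0.0247] 72.6 [(np.float64(-0.01), np.float64(39.0)), (np.float64(0.01), np.float64(37.4)), (np.float64(0.03), np.float64(2.7))]
[[131 124 125 125  76 126  67  70 107 110]
 [123 125 117  77  67  68  74  87 102 105]
 [118 115  73  66  70  70  73 110 101 104]
 [109  75  67  70  70  69  90 110 104 105]
 [ 75  63  69  71  71  73 108 109 102 106]
 [109  80  64  64  62  83 108 115 101 106]
 [120 112 125 110 113 117 116 116 115 111]
 [118 119 125 113 112 120 123 118 113 118]]
```

```bash
python3 - <<'E'
from h import *
r=snap('side'); K=r['camera_matrix'];T=r['camera_from_world'];d=r['depth']
for v in range(186,216,2):
    o=[]
    for u in (232,234,236,238):
        p=np.linalg.inv(K)@[u,v,1]*d[v,u]; w=T[:3,:3].T@(p-T[:3,3]); o.append(np.r_[w.round(3),r['img'][v,u].max()])
    print(v,*[list(map(float,x)) for x in o])
s=ctrl.sense();print(s['ee_pos'],s['gripper_width'],s['force'])
E
```

```text
186 [0.506, 0.009, 0.061, 145.0] [0.511, 0.009, 0.061, 132.0] [0.516, 0.006, 0.063, 119.0] [0.521, 0.008, 0.062, 62.0]
188 [0.506, 0.007, 0.057, 140.0] [0.511, 0.006, 0.057, 111.0] [0.516, 0.005, 0.058, 186.0] [0.521, 0.008, 0.056, 89.0]
190 [0.506, 0.008, 0.051, 134.0] [0.511, 0.007, 0.051, 103.0] [0.516, 0.005, 0.052, 177.0] [0.521, 0.008, 0.051, 93.0]
192 [0.506, 0.009, 0.045, 131.0] [0.511, 0.009, 0.045, 104.0] [0.516, 0.003, 0.048, 169.0] [0.52, 0.01, 0.044, 96.0]
194 [0.506, 0.006, 0.041, 132.0] [0.511, 0.006, 0.041, 110.0] [0.516, 0.007, 0.04, 170.0] [0.52, 0.008, 0.04, 94.0]
196 [0.505, 0.01, 0.033, 132.0] [0.51, 0.008, 0.034, 110.0] [0.516, 0.004, 0.036, 171.0] [0.52, 0.006, 0.035, 124.0]
198 [0.505, 0.009, 0.028, 142.0] [0.51, 0.004, 0.03, 108.0] [0.515, 0.004, 0.03, 169.0] [0.52, 0.016, 0.024, 185.0]
200 [0.501, 0.05, 0.001, 112.0] [0.508, 0.035, 0.009, 77.0] [0.513, 0.035, 0.009, 104.0] [0.518, 0.034, 0.01, 110.0]
202 [0.503, 0.022, 0.01, 78.0] [0.509, 0.023, 0.009, 66.0] [0.514, 0.023, 0.01, 65.0] [0.519, 0.022, 0.01, 66.0]
204 [0.504, 0.01, 0.01, 65.0] [0.509, 0.012, 0.009, 68.0] [0.515, 0.009, 0.011, 70.0] [0.519, 0.015, 0.008, 72.0]
206 [0.505, -0.0, 0.01, 71.0] [0.51, 0.001, 0.009, 73.0] [0.515, 0.002, 0.009, 68.0] [0.52, 0.001, 0.009, 67.0]
208 [0.506, -0.01, 0.01, 72.0] [0.511, -0.011, 0.01, 71.0] [0.516, -0.01, 0.01, 69.0] [0.521, -0.009, 0.009, 72.0]
210 [0.506, -0.017, 0.008, 72.0] [0.511, -0.02, 0.009, 72.0] [0.516, -0.022, 0.01, 73.0] [0.521, -0.015, 0.007, 71.0]
212 [0.507, -0.029, 0.009, 74.0] [0.512, -0.03, 0.009, 71.0] [0.517, -0.029, 0.009, 75.0] [0.521, -0.02, 0.004, 81.0]
214 [0.507, -0.036, 0.007, 64.0] [0.512, -0.036, 0.007, 64.0] [0.517, -0.035, 0.006, 70.0] [0.521, -0.025, 0.001, 98.0]
[0.51409677 0.01668989 0.00377587] 1.431847296677049e-05 [ 0.71673808 -0.21436702  0.61741311]
```

The depth image puts the shut fingertips at z ≈ 0.026 while the TCP reads 0.004, so the jaws closed above the untouched tailpiece. The real tips are about 22 mm higher than reported, so I'll go down by camera and force. First I'll open half-way and descend part of the distance.

Emit:
carry_out(
  steps=[
    [[0, 0, 0, 0, 0, 0, 0], [0, 0, 0, 0, 0, 0, 0], [0, 0, 0, 0, 0, 0, 0], [0, 0, 0, 0, 0, 0, 0], [0, 0, 0, 6, 0, 0, 0], [0, 0, 0, 6, 0, 0, 0], [0, 0, 0, 0, 0, 0, 0]],
  ],
)

```text
clock: 4.85
ee_pos: [0.5133, 0.0166, -0.0093]
tcp_rot: [1.417, 1.059, -1.42]
force: [-0.9, -0.1, -0.3]
gripper_width: 0.0424
```

```bash
cat > tip.py <<'E'
from h import *
def cloud(r):
    K=r['camera_matrix'];T=r['camera_from_world'];d=r['depth'];v,u=np.mgrid[:384,:512]
    p=np.stack([(u-K[0,2])/K[0,0]*d,(v-K[1,2])/K[1,1]*d,d],-1); return (p-T[:3,3])@T[:3,:3]
def tips(show=True):
    s=ctrl.sense(); r=snap('side'); w=cloud(r); e=s['ee_pos']
    m=(np.hypot(*(w[...,:2]-e[:2]).transpose(2,0,1))<.075)&(w[...,2]<e[2]+.12)&(w[...,2]>.013)
    for a in range(-60,61,8):
        k=m&(abs((w[...,0]-e[0])*1e3-a)<4)
        if k.sum()>3: q=w[k]; i=q[:,2].argmin(); print(a,'lowest',q[i].round(4),k.sum())
    print('ee',e.round(4),'w',round(s['gripper_width'],4),'F',s['force'].round(1),s['clock'])
    return r
if __name__=='__main__': tips()
E
python3 tip.py
```

```text
-60 lowest [ 0.4529 -0.0221  0.0218] 37
-52 lowest [0.4625 0.0208 0.0586] 66
-44 lowest [0.4671 0.0243 0.057 ] 68
-36 lowest [0.4786 0.0197 0.0226] 44
-28 lowest [0.4888 0.0157 0.016 ] 98
-20 lowest [0.4909 0.0204 0.0136] 99
-12 lowest [0.5019 0.0107 0.085 ] 34
-4 lowest [0.5093 0.0108 0.085 ] 30
4 lowest [0.517  0.0051 0.0848] 26
12 lowest [0.529  0.0008 0.0679] 37
20 lowest [0.5326 0.0038 0.0136] 118
28 lowest [0.5376 0.0048 0.0131] 101
36 lowest [0.5476 0.0134 0.0257] 39
44 lowest [ 0.5537 -0.0071  0.0608] 59
52 lowest [0.5657 0.0083 0.0643] 52
60 lowest [0.5708 0.0059 0.0817] 18
ee [ 0.5133  0.0166 -0.0093] w 0.0424 F [-0.9 -0.1 -0.3] 4.85
```

Emit:
carry_out(
  steps=[
    [[0, 0, 0, 3, 0, 0, 0], [0, 0, 0, 3, 0, 0, 0], [0, 0, 0, 2, 0, 0, 0], [0, 0, 0, 0, 0, 0, 0]],
  ],
)

```text
clock: 5.3
ee_pos: [0.5139, 0.0166, -0.0165]
tcp_rot: [1.418, 1.059, -1.419]
force: [1.4, -0.4, 0.2]
gripper_width: 0.0426
```

Emit:
carry_out(
  steps=[
    [[0, 0, 0, 0, 0, 0, 1], [0, 0, 0, 0, 0, 0, 1], [0, 0, 0, 0, 0, 0, 1], [0, 0, 0, 0, 0, 0, 1]],
  ],
)

```text
clock: 5.7
ee_pos: [0.5142, 0.0166, -0.0158]
tcp_rot: [1.419, 1.059, -1.419]
force: [-2.3, -1.0, 4.7]
gripper_width: 0.029
```

Gripped at 29 mm, as expected for the mid-width. Now I'll lift it and turn to the tray's angle.

Emit:
carry_out(
  steps=[
    [[0, 0, 0, -10, 0, 0, 1], [0, 0, 0, -20, 0, 0, 1], [0, 0, 0, -30, 0, 0, 1], [-6.9, 0, 0, 0, 0, 0, 1], [-6.9, 0, 0, 0, 0, 0, 1], [-6.9, 0, 0, 0, 0, 0, 1], [0, 0, 0, 0, 0, 0, 1]],
  ],
)

```text
clock: 6.4
ee_pos: [0.5143, 0.0166, 0.0445]
tcp_rot: [1.155, 1.243, -1.154]
force: [0.2, 0.3, -0.9]
gripper_width: 0.0288
```

```bash
python3 go.py .5278 .2366 .044 4.1; python3 - <<'E'
from meas import *
r=snap('side'); np.savez('side2.npz',**r); T=proj(r,[.514,.0166,.065])[0].astype(int); print(T)
u,v=T; cv2.imwrite('pics/lift.png',cv2.cvtColor(cv2.resize(r['img'][v-70:v+50,u-80:u+80],(640,480),interpolation=2),cv2.COLOR_RGB2BGR))
E
```

```text
t 6.4 tcp [0.5143 0.0166 0.0445] toolx [ 0.001  0.    -1.   ] tooly [0.997 0.074 0.001] yaw 4.25 q [-0.64  0.28  0.59  1.96 -0.19  0.95  0.12] F [ 0.2  0.3 -0.9] w 0.0288
turn deg (tool) [ 0.15 -0.02 -0.05] shift now-tool [   0.6   29.7 -218.4] shift goal-tool [   0.5   29.1 -218.5]
[235 183]
```

View pics/lift.png

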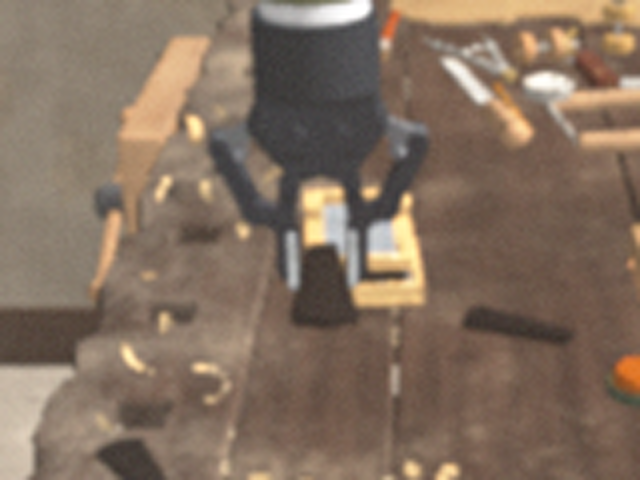

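The picture shows the tailpiece held between the jaws, wide end towards the camera at crop (323,290). I'll check its tilt by depth.

```bash
python3 - <<'E'
from tip import *
r=dict(np.load('side2.npz')); w=cloud(r)
for v in range(172,197,2): print(v,w[v,234].round(4),w[v,237].round(4),w[v,241].round(4),r['img'][v,236].max())
E
```

```text
172 [0.4955 0.2266 0.0061] [0.505  0.2209 0.0085] [0.5295 0.0078 0.0996] 231
174 [0.5079 0.0632 0.0702] [0.5158 0.0622 0.0707] [0.5293 0.0079 0.0942] 110
176 [0.5086 0.0524 0.0694] [0.5163 0.0521 0.0695] [0.5293 0.006  0.0897] 68
178 [0.5096 0.0376 0.0703] [0.5173 0.0352 0.0714] [0.529  0.0085 0.0833] 67
180 [0.5102 0.0273 0.0694] [0.5178 0.0258 0.0701] [0.5289 0.0084 0.0779] 73
182 [0.5108 0.0167 0.0687] [0.5184 0.0147 0.0696] [0.5288 0.0077 0.0728] 75
184 [0.5117 0.0032 0.0695] [0.519  0.0042 0.069 ] [0.529  0.0027 0.0697] 74
186 [ 0.5125 -0.0094  0.07  ] [ 0.5198 -0.0093  0.0699] [ 0.5296 -0.0099  0.0702] 72
188 [ 0.5132 -0.02    0.0697] [ 0.5205 -0.0205  0.0699] [ 0.53   -0.02    0.0696] 74
190 [ 0.514  -0.0316  0.0699] [ 0.5211 -0.032   0.0701] [ 0.5306 -0.0323  0.0702] 73
192 [ 0.5141 -0.0353  0.0664] [ 0.5213 -0.0362  0.0668] [ 0.5305 -0.0323  0.0649] 71
194 [ 0.514  -0.0367  0.0618] [ 0.5209 -0.0337  0.0603] [0.5233 0.0858 0.0011] 72
196 [5.049e-01 7.520e-02 4.000e-04] [5.13e-01 7.57e-02 1.00e-04] [0.5239 0.0744 0.0007] 105
```

It's level, and its ends lie at y -0.036 and about 0.068. Next I'll move it over the slot.

Emit:
carry_out(
  steps=[
    [[0, 0, 0, 0, 4.5, -33, 1], [0, 0, 0, 0, 4.5, -33, 1], [0, 0, 0, 0, 4.5, -33, 1], [0, 0, 0, 0, 4.5, -33, 1], [0, 0, 0, 0, 4.5, -33, 1], [0, 0, 0, 0, 4, -33, 1], [0, 0, 0, 0, 3, -20.5, 1], [0, 0, 0, 0, 0, 0, 1]],
  ],
)

```text
clock: 7.25
ee_pos: [0.5272, 0.2402, 0.0438]
tcp_rot: [1.155, 1.244, -1.154]
force: [0.7, -0.0, -1.4]
gripper_width: 0.0284
```

```bash
python3 go.py .5278 .2366 .044 4.1; python3 - <<'E'
from tip import *
r=snap('side'); np.savez('side3.npz',**r); w=cloud(r); V=r['img'].max(2)
m=(V<90)&(w[...,2]>.058)&(w[...,2]<.075)&(abs(w[...,0]-.528)<.04)&(abs(w[...,1]-.23)<.08)
q=w[m]; print(m.sum(),q.min(0),q.max(0))
for a in np.arange(.17,.31,.02):
    k=q[abs(q[:,1]-a)<.01]
    if len(k): print(a.round(2),len(k),k[:,0].min().round(4),k[:,0].max().round(4),np.median(k[:,2]).round(4))
E
```

```text
t 7.25 tcp [0.5272 0.2402 0.0438] toolx [ 0.     0.001 -1.   ] tooly [0.997 0.075 0.   ] yaw 4.28 q [-0.9   0.41  0.48  1.79 -0.22  0.99 -0.26] F [ 0.7 -0.  -1.4] w 0.0284
turn deg (tool) [ 0.18 -0.04 -0.  ] shift now-tool [-0.3  0.3  3.6] shift goal-tool [-0.2  0.3  3.6]
131 [0.50298811 0.18403988 0.0626965 ] [0.54872511 0.28396707 0.07328444]
0.19 42 0.5139 0.5487 0.0681
0.21 23 0.5137 0.5457 0.0687
0.23 26 0.503 0.5423 0.069
0.25 20 0.5137 0.5385 0.0687
0.27 15 0.5161 0.5347 0.0695
0.29 5 0.5156 0.5313 0.0697
```

Emit:
carry_out(
  steps=[
    [[0, 0, 0, 15, 0, 3.6, 1], [0, 0, 0, 15, 0, 0, 1], [0, 0, 0, 12, 0, 0, 1], [0, 0, 0, 8, 0, 0, 1], [0, 0, 0, 3, 0, 0, 1], [0, 0, 0, 1, 0, 0, 1], [0, 0, 0, 0, 0, 0, 1]],
  ],
)

```text
clock: 8.0
ee_pos: [0.5282, 0.2332, -0.01]
tcp_rot: [1.156, 1.242, -1.155]
force: [0.4, 0.4, -0.1]
gripper_width: 0.0286
```

```bash
python3 go.py .5278 .2366 -.0105 4.1; python3 - <<'E'
from tip import *
r=snap('side'); w=cloud(r); V=r['img'].max(2)
m=(V<90)&(w[...,2]>.008)&(w[...,2]<.025)&(abs(w[...,0]-.528)<.026)&(abs(w[...,1]-.236)<.065)
q=w[m]; print(m.sum(),q.min(0),q.max(0))
for a in np.arange(.17,.31,.02):
    k=q[abs(q[:,1]-a)<.01]
    if len(k): print(a.round(2),len(k),k[:,0].min().round(4),k[:,0].max().round(4),np.median(k[:,2]).round(4))
E
```

```text
t 8.0 tcp [ 0.5282  0.2332 -0.01  ] toolx [ 0.  0. -1.] tooly [0.997 0.072 0.   ] yaw 4.15 q [-0.87  0.48  0.45  1.82 -0.26  0.89 -0.22] F [ 0.4  0.4 -0.1] w 0.0286
turn deg (tool) [ 0.05 -0.01 -0.02] shift now-tool [ 0.5 -0.1 -3.4] shift goal-tool [ 0.5 -0.1 -3.4]
97 [0.51492426 0.17989466 0.01298295] [0.5452548  0.26850422 0.01726806]
0.17 1 0.5192 0.5192 0.0165
0.19 24 0.5154 0.5453 0.0154
0.21 24 0.5149 0.5449 0.0155
0.23 23 0.5166 0.5413 0.0153
0.25 16 0.5158 0.5378 0.016
0.27 9 0.5181 0.534 0.0153
```

Emit:
carry_out(
  steps=[
    [[0, 0, 0, 0, 0, -3.4, 1], [0, 0, 0, 1.2, 0, 0, 1], [0, 0, 0, 0, 0, 0, 1], [0, 0, 0, 0, 0, 0, 0], [0, 0, 0, 0, 0, 0, 0], [0, 0, 0, 0, 0, 0, 0], [0, 0, 0, -15, 0, 0, -0.5], [0, 0, 0, -30, 0, 0, -1], [0, 0, 0, -35, 0, 0, -1], [0, 0, 0, -35, 0, 0, -1]],
  ],
)

```text
clock: 9.05
ee_pos: [0.5277, 0.2361, 0.1059]
tcp_rot: [1.156, 1.242, -1.156]
force: [0.2, 0.3, -0.6]
gripper_width: 0.0855
```

```bash
python3 - <<'E'
from tip import *
r=snap('side'); w=cloud(r); V=r['img'].max(2)
m=(V<90)&(w[...,2]>.008)&(w[...,2]<.025)&(abs(w[...,0]-.528)<.026)&(abs(w[...,1]-.236)<.065)
q=w[m]; print(m.sum(),q.min(0),q.max(0))
for a in np.arange(.17,.31,.02):
    k=q[abs(q[:,1]-a)<.01]
    if len(k): print(a.round(2),len(k),k[:,0].min().round(4),k[:,0].max().round(4),np.median(k[:,2]).round(4))
E
python3 go.py .47 -.255 .10 -105
python3 - <<'E'
from meas import *
r=dict(np.load('top0.npz')); hsv=cv2.cvtColor(r['img'],cv2.COLOR_RGB2HSV)
H,S,V=[hsv[...,i].astype(int) for i in range(3)]
G=(H>40)&(H<90)&(S>70)&(V>50)
rect(r,G,(355,369,225,248),.022,'fixed'); rect(r,G,(370,388,225,255),.022,'moving')
W=((S<60)&(V>150))|(((H<10)|(H>170))&(S>80)&(V>100))
rect(r,W,(364,392,218,234),.016,'strip')
rect(r,((H<10)|(H>170))&(S>80)&(V>100),(364,392,218,234),.016,'mark')
print(r['img'][226,360:395].tolist())
E
```

```text
95 [0.51536494 0.18105222 0.01210183] [0.54812918 0.27646807 0.01776558]
0.19 26 0.5154 0.5481 0.0146
0.21 23 0.5175 0.542 0.0148
0.23 19 0.5164 0.5413 0.0144
0.25 18 0.5163 0.5377 0.0151
0.27 9 0.5179 0.534 0.0147
t 9.1 tcp [0.5307 0.2373 0.1119] toolx [ 0.007  0.004 -1.   ] tooly [0.997 0.071 0.007] yaw 4.1 q [-0.92  0.33  0.51  1.74 -0.18  1.12 -0.29] F [4.  2.  4.5] w 0.0852
turn deg (tool) [ 1.091e+02 -5.400e-01 -6.000e-02] shift now-tool [  9.3 -95.8 486.8] shift goal-tool [ 11.9 491.3 -68.8]
fixed [362.7 235.7] 42 ctr [ 0.4728 -0.237 ] sz [11.2 36.4] rect deg -16.7 pca [ 0.4731 -0.2371] 162.1 [(np.float64(-0.01), np.float64(11.2)), (np.float64(0.01), np.float64(10.5))]
moving [377.6 241.7] 44 ctr [ 0.4566 -0.2767] sz [12.3 36.8] rect deg -26.7 pca [ 0.4557 -0.2766] 150.2 [(np.float64(-0.01), np.float64(9.9)), (np.float64(0.01), np.float64(12.4))]
strip [376.7 226.7] 158 ctr [ 0.4969 -0.2811] sz [77.3 34.7] rect deg 74.2 pca [ 0.4964 -0.2776] 71.5 [(np.float64(-0.03), np.float64(14.8)), (np.float64(-0.01), np.float64(22.7)), (np.float64(0.01), np.float64(14.8)), (np.float64(0.03), np.float64(34.9))]
mark [375.6 226.4] 17 ctr [ 0.4971 -0.2755] sz [10.6 18.8] rect deg -16.8 pca [ 0.4975 -0.2748] 156.3 [(np.float64(-0.01), np.float64(7.8)), (np.float64(0.01), np.float64(7.8))]
[[119, 98, 84], [114, 95, 83], [107, 88, 77], [112, 97, 88], [163, 154, 150], [180, 169, 164], [194, 181, 171], [225, 217, 208], [226, 220, 212], [229, 223, 217], [241, 236, 231], [245, 243, 239], [247, 246, 243], [243, 242, 239], [242, 229, 224], [246, 149, 143], [247, 92, 87], [246, 205, 195], [239, 232, 226], [232, 227, 220], [221, 210, 201], [213, 199, 188], [176, 163, 153], [153, 143, 138], [210, 200, 199], [173, 161, 158], [111, 94, 85], [105, 84, 73], [107, 86, 75], [106, 87, 74], [105, 86, 76], [104, 85, 74], [105, 87, 74], [102, 85, 73], [104, 87, 74]]
```

The tailpiece lies in the slot, with its top at about 0.0147. The tweezers' origin is near (0.4695, -0.248) with x at about -16.7°, and the strip centre predicted from that matches the measured one. Next I'll go there and turn.

Emit:
carry_out(
  steps=[
    [[0, 0, 0, 0, -8, 40.6, -1], [0, 0, 0, 0, -8, 40.6, -1], [0, 0, 0, 0, -8, 40.6, -1], [0, 0, 0, 0, -8, 40.6, -1], [0, 0, 0, 0, -8, 40.6, -1], [0, 0, 0, 0, -8, 40.6, -1], [0, 0, 0, 0, -8, 40.6, -1], [0, 0, 0, 0, -8, 40.6, -1], [0, 0, 0, 0, -8, 40.6, -1], [0, 0, 0, 0, -8, 40.6, -1]],
  ],
)

```text
clock: 10.1
ee_pos: [0.4771, -0.1759, 0.1045]
tcp_rot: [1.157, 1.242, -1.154]
force: [0.4, -0.6, 0.5]
gripper_width: 0.0857
```

Emit:
carry_out(
  steps=[
    [[0, 0, 0, 0, -8, 40.6, -1], [0, 0, 0, 0, -8, 40.6, -1], [7.9, 0, 0, 0, 0, 0, -1], [7.9, 0, 0, 0, 0, 0, -1], [7.9, 0, 0, 0, 0, 0, -1], [7.9, 0, 0, 0, 0, 0, -1], [7.9, 0, 0, 0, 0, 0, -1], [7.9, 0, 0, 0, 0, 0, -1], [7.9, 0, 0, 0, 0, 0, -1], [7.9, 0, 0, 0, 0, 0, -1]],
  ],
)

```text
clock: 11.1
ee_pos: [0.4674, -0.2564, 0.1043]
tcp_rot: [1.921, 0.526, -1.919]
force: [0.2, -0.1, -0.7]
gripper_width: 0.0857
```

Emit:
carry_out(
  steps=[
    [[7.9, 0, 0, 0, 0, 0, -1], [7.9, 0, 0, 0, 0, 0, -1], [7.9, 0, 0, 0, 0, 0, -1], [7.9, 0, 0, 0, 0, 0, -1], [7.9, 0, 0, 0, 0, 0, -1], [7.9, 0, 0, 0, 0, 0, -1], [0, 0, 0, 0, 0, 0, -1], [0, 0, 0, 0, 0, 0, -1]],
  ],
)

```text
clock: 11.9
ee_pos: [0.4673, -0.2563, 0.1039]
tcp_rot: [-2.07, 0.295, 2.07]
force: [-0.6, -0.6, -0.5]
gripper_width: 0.0852
```

```bash
python3 go.py .467 -.256 .05 -106.7; python3 - <<'E'
from meas import *
r=snap('top','pics/a.png'); np.savez('top4.npz',**r); s=snap('side'); np.savez('side4.npz',**s)
u,v=proj(s,[.48,-.265,.03])[0].astype(int)
b=cv2.resize(s['img'][v-45:v+45,u-50:u+50],(500,450),interpolation=2)
a=cv2.resize(r['img'][180:270,165:225],(300,450),interpolation=2)
cv2.imwrite('pics/b.png',cv2.cvtColor(np.hstack([a,b]),cv2.COLOR_RGB2BGR)); print(u,v)
E
```

```text
t 11.9 tcp [ 0.4673 -0.2563  0.1039] toolx [ 0.  0. -1.] tooly [-0.279 -0.96  -0.   ] yaw -106.21 q [-0.56  0.44  1.21  1.88 -0.46  1.14 -1.04] F [-0.6 -0.6 -0.5] w 0.0852
turn deg (tool) [ 0.49 -0.01  0.01] shift now-tool [53.9 -0.2  0.4] shift goal-tool [53.9 -0.2  0.4]
208 262
```

View pics/b.png

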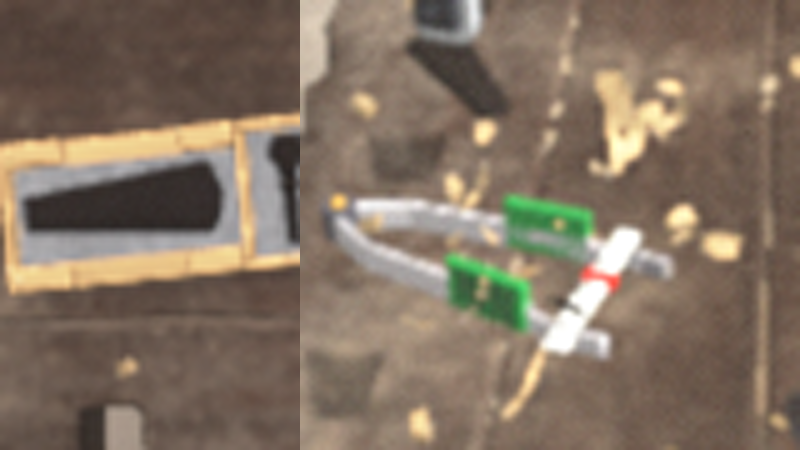

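The left crop shows the tailpiece lying lengthwise inside the long compartment. The right crop shows the tweezers with green grips, the red mark at crop (600,277), the needle near (568,303), and the jaw high above. Next I'll measure the mark on the strip in both views.

```bash
cat > mk.py <<'E'
from meas import *
def red(r,box,mn=40):
    im=r['img'].astype(float); w=np.clip(im[...,0]-np.maximum(im[...,1],im[...,2])-mn,0,None); x0,x1,y0,y1=box
    w=w[y0:y1,x0:x1]; v,u=np.mgrid[y0:y1,x0:x1]; return np.array([(w*u).sum(),(w*v).sum()])/w.sum()
E
python3 - <<'E'
from mk import *
s=dict(np.load('side4.npz')); t=dict(np.load('top0.npz'))
x0,y0=208-50,262-45
px=lambda a,b:(x0+(a-300)/5-.5,y0+b/5-.5)
m=red(s,(212,225,266,280)); print('side mark px',m)
mt=red(t,(368,382,220,233)); print('top mark px',mt)
th=np.radians(-16.7);X=np.array([np.cos(th),np.sin(th)]);Y=np.array([-np.sin(th),np.cos(th)]);O=np.array([.4695,-.248])
loc=lambda p:np.array([(p-O)@X,(p-O)@Y]).round(4)*1e3
for n,r,p in(('side',s,m),('top',t,mt)):
    print(n,loc(ray(r,p,.016)[0,:2]))
for q in((640,232),(620,228),(545,345),(575,352),(520,225),(568,303),(548,197),(488,255)): print(q,loc(ray(s,px(*q),.016)[0,:2]),loc(ray(s,px(*q),.022)[0,:2]))
np.set_printoptions(linewidth=200)
# two-view intersection of mark
def line(r,p):
    a=ray(r,p,0)[0];b=ray(r,p,.1)[0];return a,(b-a)/np.linalg.norm(b-a)
a,d=line(s,m);b,e=line(t,mt);k=np.linalg.lstsq(np.c_[d,-e],b-a,rcond=None)[0];print('tri',a+d*k[0],b+e*k[1],loc(((a+d*k[0]+b+e*k[1])/2)[:2]))
E
```

```text
side mark px [217.93007468 272.14663951]
top mark px [375.589 226.479]
side [ 34.5 -17.8]
top [ 34.1 -17.6]
(640, 232) [37.6 13.3] [40.8  5.7]
(620, 228) [29.1 13.4] [32.5  5.9]
(545, 345) [ 29.6 -59.3] [ 33.  -65.9]
(575, 352) [ 41.4 -59.7] [ 44.6 -66.3]
(520, 225) [-9.1  4. ] [-5.3 -3.4]
(568, 303) [ 28.1 -35. ] [ 31.4 -41.9]
(548, 197) [-6.2 24.4] [-2.4 16.7]
(488, 255) [-12.8 -17.1] [ -8.9 -24.2]
tri [ 0.49742847 -0.2746636   0.01578203] [ 0.49713072 -0.27470236  0.01578553] [ 34.3 -17.6]
```

Emit:
carry_out(
  steps=[
    [[0.4, 0, 0, 30, 0, 0, -1], [0, 0, 0, 30, 0, 0, -1], [0, 0, 0, 25, 0, 0, -1], [0, 0, 0, 18, 0, 0, -1], [0, 0, 0, 10, 0, 0, -1], [0, 0, 0, 6, 0, 0, -1], [0, 0, 0, 0, 0, 0, -1], [0, 0, 0, 0, 0, 0, -0.3], [0, 0, 0, 0, 0, 0, -0.3], [0, 0, 0, 0, 0, 0, -0.3]],
  ],
)

```text
clock: 13.0
ee_pos: [0.4677, -0.2566, -0.0148]
tcp_rot: [-2.065, 0.305, 2.063]
force: [-0.3, -0.6, 0.1]
gripper_width: 0.0555
```

```bash
python3 go.py .467 -.256 -.015 -106.7; python3 - <<'E'
from meas import *
s=snap('side'); np.savez('side5.npz',**s)
b=cv2.resize(s['img'][217:307,158:258],(600,540),interpolation=2)
cv2.imwrite('pics/c.png',cv2.cvtColor(b,cv2.COLOR_RGB2BGR))
E
```

```text
t 13.0 tcp [ 0.4677 -0.2566 -0.0148] toolx [ 0.001 -0.    -1.   ] tooly [-0.289 -0.957  0.   ] yaw -106.83 q [-0.4   0.6   1.01  1.96 -0.64  0.94 -0.93] F [-0.3 -0.6  0.1] w 0.0555
turn deg (tool) [-0.13 -0.06 -0.  ] shift now-tool [ 0.2 -0.3  0.9] shift goal-tool [ 0.2 -0.3  0.9]
```

View pics/c.png

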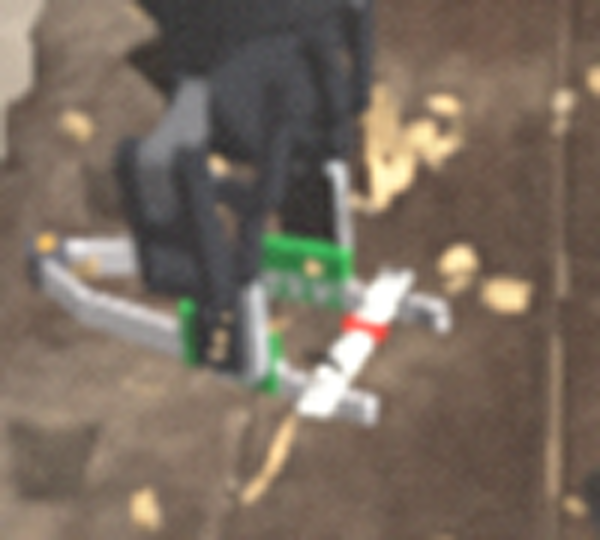

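The fingers straddle both green grips, one in front of the moving grip at crop (230,330) and one behind the fixed grip. I'll squeeze in steps.

Emit:
carry_out(
  steps=[
    [[0, 0, 0, 0, 0, 0, -0.1], [0, 0, 0, 0, 0, 0, 0.0], [0, 0, 0, 0, 0, 0, 0.1], [0, 0, 0, 0, 0, 0, 0.15], [0, 0, 0, 0, 0, 0, 0.15], [0, 0, 0, 0, 0, 0, 0.15]],
  ],
)

```text
clock: 13.65
ee_pos: [0.4683, -0.2567, -0.0144]
tcp_rot: [-2.065, 0.305, 2.061]
force: [-0.8, 1.0, 10.4]
gripper_width: 0.0369
```

```bash
python3 go.py .467 -.256 -.015 -106.7; python3 - <<'E'
from mk import *
s=snap('side'); np.savez('side6.npz',**s)
b=cv2.resize(s['img'][250:300,195:255],(720,600),interpolation=2)
cv2.imwrite('pics/d.png',cv2.cvtColor(b,cv2.COLOR_RGB2BGR))
E
```

```text
t 13.65 tcp [ 0.4683 -0.2567 -0.0144] toolx [ 0.002 -0.    -1.   ] tooly [-0.29  -0.957 -0.   ] yaw -106.84 q [-0.4   0.6   1.01  1.96 -0.64  0.94 -0.93] F [-0.8  1.  10.4] w 0.0369
turn deg (tool) [-0.14 -0.11  0.03] shift now-tool [ 0.6 -0.2  1.5] shift goal-tool [ 0.6 -0.2  1.5]
```

View pics/d.png

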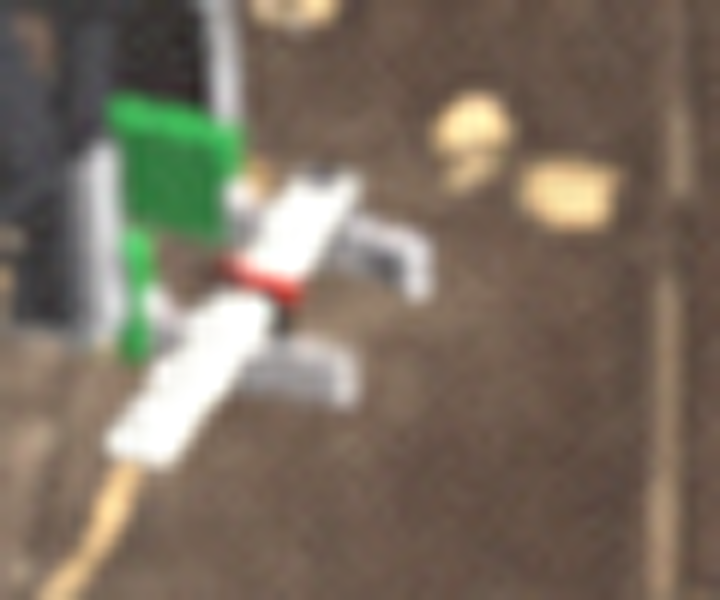

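The needle is close to the mark, seen as red at crop (260,280) and dark at (282,322), but the view is too coarse. I'll lift clear and bring the tweezers nearer to the side camera with the tips towards it.

Emit:
carry_out(
  steps=[
    [[0, 0, 0, -5, 0, 0, 0.15], [0, 0, 0, -10, 0, 0, 0.15], [0, 0, 0, -20, 0, 0, 0.15], [0, 0, 0, -30, 0, 0, 0.15], [0, 0, 0, -40, 0, 0, 0.15], [0, 0, 0, -40, 0, 0, 0.15], [0, 0, 0, -40, 0, 0, 0.15], [0, 0, 0, -30, 0, 0, 0.15], [0, 0, 0, -20, 0, 0, 0.15], [0, 0, 0, -5, 0, 0, 0.15]],
  ],
)

```text
clock: 14.7
ee_pos: [0.4677, -0.257, 0.2267]
tcp_rot: [-2.066, 0.305, 2.06]
force: [-0.1, -1.0, -1.1]
gripper_width: 0.0364
```

Emit:
carry_out(
  steps=[
    [[5, 0, 0, -8, 14, -16, 0.15], [5, 0, 0, -8, 20, -20, 0.15], [5, 0, 0, -8, 22, -18, 0.15], [5, 0, 0, -8, 25, -17, 0.15], [5, 0, 0, -8, 25, -15, 0.15], [5, 0, 0, 0, 20, -10, 0.15], [5, 0, 0, 0, 10, -5, 0.15], [5, 0, 0, 0, 0, 0, 0.15], [0, 0, 0, 0, 0, 0, 0.15], [0, 0, 0, 0, 0, 0, 0.15]],
  ],
)

```text
clock: 15.7
ee_pos: [0.4842, -0.419, 0.2638]
tcp_rot: [-1.622, 0.875, 1.624]
force: [0.2, 0.7, -0.6]
gripper_width: 0.0367
```

```bash
python3 go.py .56 -.41 .27 -147; python3 - <<'E'
from mk import *
s=snap('side'); np.savez('side7.npz',**s); e=ctrl.sense()['ee_pos']
u,v=proj(s,e+[.02,-.035,.03])[0].astype(int); print(u,v)
b=cv2.resize(s['img'][v-45:v+45,u-60:u+60],(800,600),interpolation=2)
cv2.imwrite('pics/e.png',cv2.cvtColor(b,cv2.COLOR_RGB2BGR))
E
```

```text
t 15.7 tcp [ 0.4842 -0.419   0.2638] toolx [-0.001  0.001 -1.   ] tooly [-0.836 -0.549  0.   ] yaw -146.69 q [-0.14  0.61  1.24  1.38 -0.57  1.55 -1.52] F [ 0.2  0.7 -0.6] w 0.0367
turn deg (tool) [ 0.31  0.07 -0.03] shift now-tool [ -6.3 -68.3 -34. ] shift goal-tool [ -6.2 -68.5 -33.7]
196 174
```

View pics/e.png

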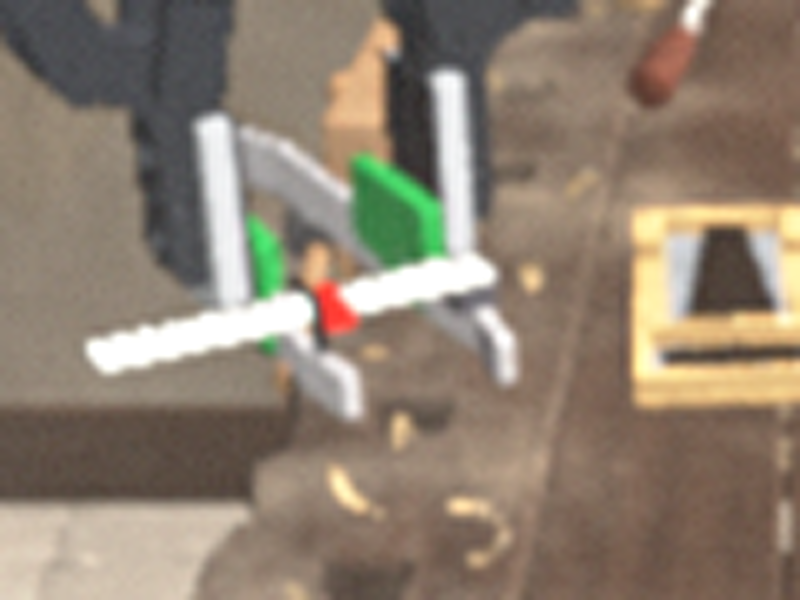

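This view is clear. The strip runs from crop (90,355) to (490,270), with the needle at about (320,312), on the left edge of the red mark at about (338,308). It needs a bit more squeeze, so I'll quantify that and check that the tweezers are level.

```bash
cat > ptr.py <<'E'
from tip import *
from go import R
def ptr(r,e,rot,name=''):
    "needle minus mark along the scale (mm, + = towards fixed arm)"
    M=R.from_rotvec(rot).as_matrix(); Y=-M[:,1]; X=M[:,2]*-1   # tweezers axes from the tool
    w=cloud(r); im=r['img'].astype(int); mx=im.max(2); mn=im.min(2)
    near=(np.linalg.norm(w-(e+.035*X),axis=2)<.07)
    wh=near&(mn>225); q=w[wh]; l=(q-e)@np.c_[X,Y]
    z=np.median(q[:,2]); print('white n',wh.sum(),'z',np.percentile(q[:,2],[10,50,90]).round(4),'x',np.median(l[:,0]).round(4),'y',l[:,1].min().round(4),l[:,1].max().round(4),
      'dz/dy',np.polyfit(l[:,1],q[:,2],1)[0].round(3))
    v,u=np.where(cv2.dilate(wh.astype(np.uint8),np.ones((5,5)))>0); P=np.c_[u,v]
    rd=(im[v,u,0]-np.maximum(im[v,u,1],im[v,u,2])>70); dk=mx[v,u]<95
    f=lambda p,zz:(ray(r,p,zz)-e)@np.c_[X,Y]*1e3
    a=f(P[rd],z); print('red px',rd.sum(),'mean',a.mean(0).round(1),'y range',a[:,1].min().round(1),a[:,1].max().round(1))
    b=f(P[dk],z+.002); print('dark',[(*map(int,p),*t.round(1)) for p,t in zip(P[dk],b)])
    return z
if __name__=='__main__':
    s=ctrl.sense(); ptr(dict(np.load('side7.npz')),s['ee_pos'],s['tcp_rot'])
E
python3 ptr.py
```

```text
white n 409 z [0.291  0.2944 0.3139] x 0.0287 y -0.0551 0.024 dz/dy 0.071
red px 19 mean [ 34.4 -13.4] y range -18.9 -8.9
dark [(200, 138, np.float64(-72.8), np.float64(55.6)), (201, 138, np.float64(-72.0), np.float64(56.8)), (202, 138, np.float64(-71.2), np.float64(58.0)), (203, 138, np.float64(-70.4), np.float64(59.2)), (204, 138, np.float64(-69.6), np.float64(60.4)), (205, 138, np.float64(-68.7), np.float64(61.6)), (200, 139, np.float64(-68.6), np.float64(53.6)), (206, 139, np.float64(-63.8), np.float64(60.8)), (206, 140, np.float64(-59.8), np.float64(58.8)), (200, 143, np.float64(-52.5), np.float64(46.0)), (200, 144, np.float64(-48.7), np.float64(44.2)), (165, 145, np.float64(-71.6), np.float64(2.2)), (166, 145, np.float64(-70.8), np.float64(3.4)), (200, 145, np.float64(-44.9), np.float64(42.4)), (164, 146, np.float64(-68.4), np.float64(-0.4)), (164, 149, np.float64(-56.8), np.float64(-4.8)), (207, 149, np.float64(-24.9), np.float64(43.3)), (164, 150, np.float64(-53.1), np.float64(-6.2)), (207, 150, np.float64(-21.4), np.float64(41.5)), (165, 156, np.float64(-30.9), np.float64(-13.2)), (201, 157, np.float64(-2.1), np.float64(23.6)), (180, 171, np.float64(25.8), np.float64(-16.5)), (204, 174, np.float64(49.3), np.float64(3.0))]
```

Emit:
carry_out(
  steps=[
    [[0, 0, 0, 0, 0, 0, 0.18], [0, 0, 0, 0, 0, 0, 0.205], [0, 0, 0, 0, 0, 0, 0.205], [0, 0, 0, 0, 0, 0, 0.205]],
  ],
)

```text
clock: 16.15
ee_pos: [0.4843, -0.4193, 0.2646]
tcp_rot: [-1.622, 0.877, 1.622]
force: [-1.2, -0.3, -0.7]
gripper_width: 0.0341
```

```bash
cat > prof.py <<'E'
from tip import *
from go import R
def strip(r,e,rot,zs=None):
    M=R.from_rotvec(rot).as_matrix(); Y=-M[:,1]; X=-M[:,2]
    w=cloud(r); im=r['img'].astype(int); l=(w-e)@np.c_[X,Y]
    k=(im.min(2)>200)&(abs(l[...,0]-.034)<.008)&(l[...,1]>-.075)&(l[...,1]<.025)&(abs(w[...,2]-e[2]-.028)<.02)
    q=w[k]; A=np.c_[l[k],np.ones(k.sum())]; c=np.linalg.lstsq(A,q[:,2],rcond=None)[0]; z=np.median(q[:,2])
    print('n',k.sum(),'z',z.round(4),'dz/dx,dz/dy',c[:2].round(3),'x',l[k][:,0].mean().round(4),'yrange',np.percentile(l[k][:,1],[1,99]).round(4))
    ys=np.arange(-.035,.012,.001)
    for xo in(.031,.034,.037):
      for dz in(0,.002):
        P=proj(r,e*[1,1,0]+[0,0,z+dz]+xo*X+ys[:,None]*Y).astype(np.float32)
        S=cv2.remap(r['img'],P[:,0],P[:,1],cv2.INTER_LINEAR)[:,0].astype(int)
        red=np.clip(S[:,0]-S[:,1:].max(1)-20,0,None); dk=np.clip(190-S.max(1),0,None)
        print(xo,dz,'red c %.1f'%(1e3*(red*ys).sum()/max(red.sum(),1)),'dark c %.1f'%(1e3*(dk*ys).sum()/max(dk.sum(),1)),dk.sum())
        if dz==0: print(' '.join(f'{1e3*y:.0f}:{a},{b}' for y,a,b in zip(ys,S[:,0],S[:,1])))
if __name__=='__main__':
    s=ctrl.sense(); r=snap('side'); np.savez('last.npz',**r); e=s['ee_pos']; print('w',s['gripper_width'],s['clock'],e.round(4))
    strip(r,e,s['tcp_rot'])
    u,v=proj(r,e+[.02,-.035,.03])[0].astype(int)
    cv2.imwrite('pics/f.png',cv2.cvtColor(cv2.resize(r['img'][v-24:v+24,u-42:u+22],(800,600),interpolation=2),cv2.COLOR_RGB2BGR))
E
python3 prof.py
```

```text
w 0.034149295355305975 16.15 [ 0.4843 -0.4193  0.2646]
n 242 z 0.2948 dz/dx,dz/dy [-0.255  0.003] x 0.0315 yrange [-0.0556  0.0155]
0.031 0 red c -14.7 dark c -13.8 34
-35:255,255 -34:255,255 -33:255,255 -32:255,255 -31:255,255 -30:255,255 -29:255,255 -28:255,255 -27:255,255 -26:255,255 -25:255,255 -24:255,255 -23:255,255 -22:255,255 -21:255,255 -20:255,255 -19:255,255 -18:255,242 -17:255,192 -16:253,108 -15:224,63 -14:163,63 -13:183,102 -12:244,176 -11:255,245 -10:255,254 -9:255,255 -8:255,255 -7:255,255 -6:255,255 -5:255,255 -4:255,255 -3:255,255 -2:255,255 -1:255,255 0:255,255 1:255,255 2:255,255 3:255,255 4:255,255 5:255,255 6:255,255 7:255,255 8:255,255 9:255,255 10:255,255 11:255,255
0.031 0.002 red c -16.3 dark c -14.3 72
0.034 0 red c -15.1 dark c -14.9 45
-35:255,255 -34:255,255 -33:255,255 -32:255,255 -31:255,255 -30:255,255 -29:255,255 -28:255,255 -27:255,255 -26:255,255 -25:255,255 -24:255,255 -23:255,255 -22:255,255 -21:255,255 -20:255,255 -19:255,255 -18:255,221 -17:250,145 -16:230,71 -15:150,58 -14:185,75 -13:233,134 -12:255,211 -11:255,255 -10:255,255 -9:255,255 -8:255,255 -7:255,255 -6:255,255 -5:255,255 -4:255,255 -3:255,255 -2:255,255 -1:255,255 0:255,255 1:255,255 2:255,255 3:255,255 4:255,255 5:255,255 6:255,255 7:255,255 8:255,255 9:255,255 10:255,255 11:255,255
0.034 0.002 red c -16.3 dark c -15.0 37
0.037 0 red c -15.6 dark c -15.8 55
-35:236,235 -34:241,239 -33:245,245 -32:248,247 -31:243,240 -30:238,235 -29:242,241 -28:245,246 -27:246,248 -26:242,247 -25:239,247 -24:247,248 -23:250,248 -22:252,251 -21:254,254 -20:255,254 -19:255,214 -18:245,142 -17:206,75 -16:147,53 -15:178,57 -14:233,93 -13:253,168 -12:253,229 -11:250,248 -10:250,250 -9:249,249 -8:251,250 -7:247,246 -6:247,245 -5:250,249 -4:251,250 -3:253,253 -2:252,251 -1:248,248 0:249,250 1:250,250 2:252,252 3:253,253 4:249,248 5:247,246 6:248,248 7:250,249 8:254,254 9:252,251 10:248,248 11:249,249
0.037 0.002 red c -16.6 dark c -16.0 50
```

View pics/f.png

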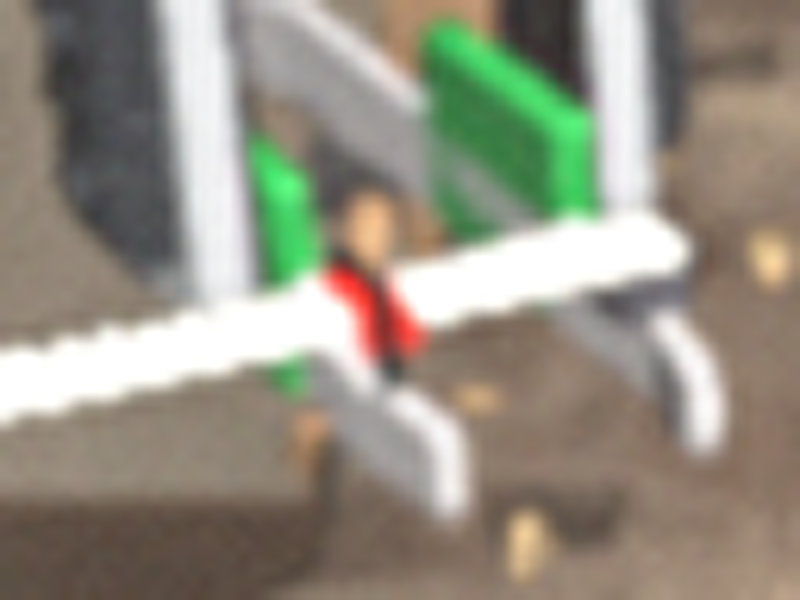

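The needle now stands centrally across the red mark, at crop (375,315) with red on both sides. After the 2 mm parallax correction, the needle and mark agree to within about 0.4 mm. Next I'll turn and carry the tweezers to the peg.

Emit:
carry_out(
  steps=[
    [[-5, 0, 0, 0, 0, 0, 0.205], [-8, 0, 0, 0, 0, 0, 0.205], [-8, 0, 0, 0, 0, 0, 0.205], [-8, 0, 0, 0, 0, 0, 0.205], [-8, 0, 0, 0, 0, 0, 0.205], [-8, 0, 0, 0, 0, 0, 0.205], [-8, 0, 0, 0, 0, 0, 0.205], [-4, 0, 0, 0, 0, 0, 0.205], [0, 0, 0, 0, -15, 0, 0.205], [0, 0, 0, 0, -30, 0, 0.205]],
  ],
)

```text
clock: 17.2
ee_pos: [0.4829, -0.3759, 0.2645]
tcp_rot: [2.22, -0.002, -2.222]
force: [0.2, 0.6, -1.3]
gripper_width: 0.0341
```

Emit:
carry_out(
  steps=[
    [[0, 0, 0, 0, -38, 0, 0.205], [0, 0, 0, 0, -40, 0, 0.205], [0, 0, 0, 0, -40, 0, 0.205], [0, 0, 0, 0, -40, 0, 0.205], [0, 0, 0, 0, -40, 0, 0.205], [0, 0, 0, 0, -40, 0, 0.205], [0, 0, 0, 0, -40, 0, 0.205], [0, 0, 0, 0, -40, 0, 0.205], [0, 0, 0, 0, -40, 0, 0.205], [0, 0, 0, 0, -40, 0, 0.205]],
  ],
)

```text
clock: 18.2
ee_pos: [0.4828, 0.025, 0.2649]
tcp_rot: [2.222, 0.005, -2.22]
force: [1.5, 0.1, -0.4]
gripper_width: 0.034
```

Emit:
carry_out(
  steps=[
    [[0, 0, 0, 0, -40, 0, 0.205], [0, 0, 0, 0, -38, 0, 0.205], [0, 0, 0, 0, -25, 0, 0.205], [0, 0, 0, 0, -10, 0, 0.205], [0, 0, 0, 0, 0, 0, 0.205], [0, 0, 0, 0, 0, 0, 0.205]],
  ],
)

```text
clock: 18.8
ee_pos: [0.483, 0.1349, 0.2647]
tcp_rot: [2.221, 0.001, -2.221]
force: [-0.2, 0.4, -0.8]
gripper_width: 0.0345
```

```bash
python3 go.py .485 .147 .083 -90
```

```text
t 18.8 tcp [0.483  0.1349 0.2647] toolx [ 0. -0. -1.] tooly [ 0.001 -1.     0.   ] yaw -89.95 q [-1.11  0.    0.76  1.73 -0.    1.41 -1.92] F [-0.2  0.4 -0.8] w 0.0345
turn deg (tool) [ 0.05 -0.01 -0.01] shift now-tool [181.7 -12.2  -1.9] shift goal-tool [181.7 -12.1  -2. ]
```

Emit:
carry_out(
  steps=[
    [[0, 0, 0, 15, -6, -1, 0.205], [0, 0, 0, 30, -6, -1, 0.205], [0, 0, 0, 35, 0, 0, 0.205], [0, 0, 0, 35, 0, 0, 0.205], [0, 0, 0, 35, 0, 0, 0.205], [0, 0, 0, 20, 0, 0, 0.205], [0, 0, 0, 10, 0, 0, 0.205], [0, 0, 0, 2, 0, 0, 0.205], [0, 0, 0, 0, 0, 0, 0.205], [0, 0, 0, 0, 0, 0, 0.205]],
  ],
)

```text
clock: 19.8
ee_pos: [0.4856, 0.1487, 0.0838]
tcp_rot: [2.223, 0.004, -2.219]
force: [-1.1, -0.0, -0.4]
gripper_width: 0.0344
```

```bash
python3 go.py .485 .147 .083 -90; python3 - <<'E'
from tip import *
s=ctrl.sense(); e=s['ee_pos']; r=snap('side'); t=snap('top'); np.savez('fs.npz',**r); np.savez('ft.npz',**t)
u,v=proj(r,[.51,.147,.1])[0].astype(int); a=cv2.resize(r['img'][v-40:v+35,u-50:u+50],(480,360),interpolation=2)
u2,v2=proj(t,[.51,.147,.1])[0].astype(int); b=cv2.resize(t['img'][v2-40:v2+35,u2-33:u2+33],(317,360),interpolation=2)
cv2.imwrite('pics/g.png',cv2.cvtColor(np.hstack([a,b]),cv2.COLOR_RGB2BGR)); print(u,v,u2,v2)
w=cloud(r); im=r['img'].astype(int)
near=(abs(w[...,0]-.49)<.12)&(abs(w[...,1]-.147)<.08)&(w[...,2]>.06)&(w[...,2]<.16)
g=near&(im[...,1]-np.maximum(im[...,0],im[...,2])>30); print('green',g.sum(),w[g].min(0).round(3),w[g].max(0).round(3))
wh=near&(im.min(2)>170)
for x in np.arange(.40,.56,.01):
    k=wh&(abs(w[...,0]-x)<.005)
    if k.sum()>2: print(x.round(2),k.sum(),'z',w[k][:,2].min().round(4),w[k][:,2].max().round(4),'y',w[k][:,1].min().round(3),w[k][:,1].max().round(3))
E
```

```text
t 19.8 tcp [0.4856 0.1487 0.0838] toolx [ 0.002  0.001 -1.   ] tooly [ 0.002 -1.    -0.001] yaw -89.86 q [-1.06  0.22  0.75  1.95 -0.18  1.03 -1.79] F [-1.1 -0.  -0.4] w 0.0344
turn deg (tool) [ 0.14 -0.09  0.07] shift now-tool [0.8 1.7 0.6] shift goal-tool [0.8 1.7 0.6]
236 151 218 225
green 50 [0.464 0.126 0.098] [0.498 0.167 0.131]
0.4 3 z 0.1061 0.1096 y 0.145 0.16
0.41 15 z 0.1037 0.11 y 0.138 0.161
0.42 20 z 0.1018 0.111 y 0.133 0.167
0.43 21 z 0.0995 0.1114 y 0.132 0.165
0.44 24 z 0.1005 0.1108 y 0.133 0.165
0.45 19 z 0.1003 0.1106 y 0.134 0.164
0.46 11 z 0.1013 0.1102 y 0.133 0.164
0.5 11 z 0.0996 0.1086 y 0.131 0.164
0.51 22 z 0.0993 0.1154 y 0.091 0.168
0.52 22 z 0.0995 0.1162 y 0.094 0.162
0.53 7 z 0.1013 0.1083 y 0.13 0.135
```

View pics/g.png

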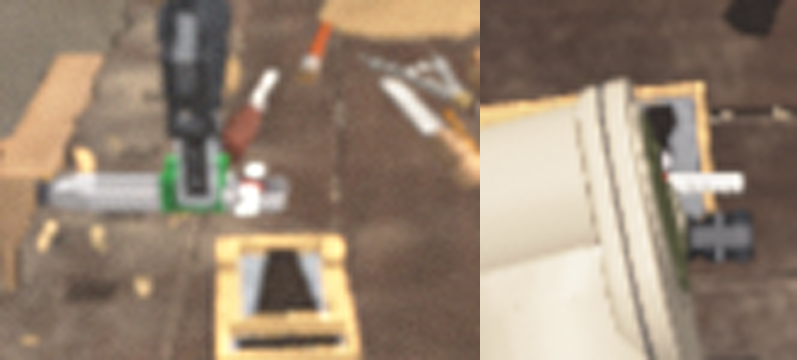

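The tweezers are level: arm tops run at 0.108–0.111 from heel to tips. The tips are near (0.533, 0.147), about 0.105 m up, over the peg at (0.534, 0.146). The tray, peg and tailpiece look undisturbed. I'll hold briefly, then hand in.

Emit:
carry_out(
  steps=[
    [[0, 0, 0, 0, 1.5, 0, 0.205], [0, 0, 0, 0, 0, 0, 0.205], [0, 0, 0, 0, 0, 0, 0.205], [0, 0, 0, 0, 0, 0, 0.205], [0, 0, 0, 0, 0, 0, 0.205]],
  ],
)

```text
clock: 20.4
ee_pos: [0.4847, 0.1471, 0.0826]
tcp_rot: [2.22, 0.003, -2.22]
force: [-0.3, 1.0, -1.3]
gripper_width: 0.0339
```

```bash
python3 go.py .485 .147 .083 -90; python3 -c "
from h import *
print(abs(ctrl.sense()['dq']).max(), ctrl.sign_off())"
```

```text
t 20.4 tcp [0.4847 0.1471 0.0826] toolx [-0.  0. -1.] tooly [ 0.003 -1.    -0.   ] yaw -89.84 q [-1.05  0.23  0.75  1.96 -0.18  1.03 -1.79] F [-0.3  1.  -1.3] w 0.0339
turn deg (tool) [0.16 0.   0.  ] shift now-tool [-0.4  0.1 -0.3] shift goal-tool [-0.4  0.1 -0.3]
the job is handed in; nothing more can be done
0.0017840217620270823 None
```

Both parts are done, and I handed the job in at 20.4 s. The tailpiece lies flat and lengthwise in the long compartment, released. The tweezers are held level over the peg, squeezed to the red mark.

**Last checks**
- **Tailpiece:** its top sat at about 14.7 mm, and the camera showed it inside the compartment after release.
- **Pointer:** close up, the needle was within about 0.5 mm of the centre of the mark. I did not measure it again over the peg. The finger opening stayed at 34.1 ± 0.4 mm with the same command, so I take it as unchanged.
- **Tweezers:** they were level to about 2 mm from heel to tips. The tips were near (0.533, 0.147), about 10.5 cm up, over the peg slot at (0.534, 0.146). I placed them by the gripper pose, strip and heel, because the arm hid most of the top view.
- **Contact:** the final force on the tool was about 1 N, so nothing was touching. The peg was in its compartment, and the objects the cameras could see looked undisturbed.

**What disagreed**
- **Fingertips:** they ended about 22 mm short of the reported tool position. My first close therefore shut above the tailpiece without touching it, and I corrected the depth by camera.
- **Squeezing on the bench:** the upward force reached about 10 N for a moment.

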